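# Set the length stop of a rod gauge to the short sample

### The job

The next glass blanks are to match the shorter of the two sample rods lying in the two-lane length gauge. In the lane that holds the shorter sample, free the stop's clamp knob, slide the stop up until that rod lies end to end between the steel end fence and the stop without play, and turn the knob fully tight again. Do not crush the glass, and leave the other lane's stop where it is, with its clamp tight.

Things in the scene. Friction and masses are not known exactly. Their poses are not given: they have to be found in the camera images.
- rod_gauge: two-lane rod length gauge, fixed to the table: pale wooden board 210 x 360 mm, top 18 mm over the table. Origin under its centre at table height; y runs along the lanes, x across (away from the robot at yaw 0), z up. Each lane is a V trough of aluminium angle (middle at x = +33 mm far lane, -77 mm near lane) and, 38 mm to its +x side, a T-track with a sliding stop.
- fence_far (a point): point of the far lane's trough where the rod's axis meets the face of the end fence, a steel bar across the -y end of both lanes; the face looks to +y of the gauge, its top is 42 mm over the table
- fence_near (a point): the same point of the near lane
- rod_short: shorter sample: clear amber glass rod, 12 mm thick, 120 mm long, lying loose in the trough of one of the two lanes. Origin on its axis at the end nearer the fence, which at the start lies a few mm off the fence; its y axis runs along the rod to the other end. Axis 26.5 mm over the table.
- rod_long: longer sample: the same glass rod, 160 mm long, lying in the trough of the other lane. Origin and axes as for rod_short.
- stop_far (a joint): position of the far lane's stop, m: the clear length between the end fence and the stop's face is 0.230 minus this value; it grows as the stop slides towards the fence (-y of the gauge), range 0 to 0.19
- stop_near (a joint): position of the near lane's stop, the same way
- knob_far (a joint): clamp knob of the far lane's stop, rad: 0 is fully tight (its end stop), it grows counterclockwise seen from above as it is loosened, up to 1.5; from about 0.7 on the stop slides freely, below 0.25 it is clamped
- knob_near (a joint): clamp knob of the near lane's stop, the same way
- stop_far_face (a point): centre of the round 10 mm steel face of the far stop that meets the rod's end, on the rod's axis. The stop is a dark steel block 34 mm (x) x 44 mm (y) x 22 mm, its top 52 mm over the table, with an arm over the trough; the face stands 6 mm in front of the block.
- stop_near_face (a point): the same point of the near stop
- knob_far_grip (a point): centre of the far stop's clamp knob: black T-bar 44 mm long, 14 mm thick, 22 mm high with rounded ends, on a vertical axis; top 11 mm above this point, underside 11 mm below (61 mm over the table), block's top 20 mm below. x lies along the bar, z is the turning axis. It travels with the stop, 28 mm behind (+y of the gauge) and 38 mm to the +x side of the face.
- knob_near_grip (a point): the same point of the near stop's clamp knob
Things that resemble listed ones, but are neither listed nor needed, are in the scene too. Leave any pink look-alike of the rod_short alone.

How it is judged:
On the way, in this order (a step that is already met when the one before it is completed fails the run):
1. the clamp of the stop in the short sample's lane is freed, the stop still where it was (((x of rod_short in the frame of rod_gauge above 0 m and value of joint knob_far above 0.45 rad and distance of stop_far_face from where it was at the start of the episode below 0.012 m) or (x of rod_short in the frame of rod_gauge below 0 m and value of joint knob_near above 0.45 rad and distance of stop_near_face from where it was at the start of the episode below 0.012 m))), for 0.1 s.
2. that stop is slid up to the short sample, no more than 2 mm play left (((x of rod_short in the frame of rod_gauge above 0 m and value of joint stop_far above 0.108 m) or (x of rod_short in the frame of rod_gauge below 0 m and value of joint stop_near above 0.108 m))), for 0.1 s.
At the end, for the whole second after the job is handed in: In the short sample's lane the stop stands with at most 2 mm play in all between fence, rod and stop; its knob is tight (under 0.25 rad), the short sample still lies in its trough; the other lane's stop is within 4 mm of where it was and its knob is tight (((x of rod_short in the frame of rod_gauge between 0 and 0.037 m and value of joint stop_far between 0.108 and 0.113 m and value of joint each of knob_far, knob_near below 0.25 rad and distance of stop_near_face from where it was at the start of the episode below 0.004 m and x of rod_short in the frame of rod_gauge above 0.029 m and z of rod_short in the frame of rod_gauge between 0.0235 and 0.0295 m and angle between the y axis of rod_short and the y axis of rod_gauge, either way round below 0.03 rad) or (x of rod_short in the frame of rod_gauge between -0.081 and 0 m and value of joint stop_near between 0.108 and 0.113 m and value of joint each of knob_near, knob_far below 0.25 rad and distance of stop_far_face from where it was at the start of the episode below 0.004 m and x of rod_short in the frame of rod_gauge below -0.073 m and z of rod_short in the frame of rod_gauge between 0.0235 and 0.0295 m and angle between the y axis of rod_short and the y axis of rod_gauge, either way round below 0.03 rad))); the robot touches nothing.
It fails at once if the other lane's clamp is freed or its stop shifted ((x of rod_short in the frame of rod_gauge above 0 m and (value of joint knob_near above 0.5 rad or distance of stop_near_face from where it was at the start of the episode above 0.008 m)) or (x of rod_short in the frame of rod_gauge below 0 m and (value of joint knob_far above 0.5 rad or distance of stop_far_face from where it was at the start of the episode above 0.008 m))).
It fails at once if the short glass rod is crushed (over 60 N on it) (contact force between rod_short and anything else above 60 N).
It also fails if it takes over 40 s, if anything falls off the work surface, if the arm or the gripper's body presses on something with over 40 N, if the wrist force passes 120 N, or if a joint passes its speed limit or range.

### The arm

A 6-joint arm with a two-finger parallel gripper is mounted at the origin on the work surface; the furniture and walls round the work are solid. World frame = base frame: x ahead of the robot, y to its left, z up, the work surface at z = 0. Lengths are in m, angles in rad, forces in N, time in s.
With the tool pointing down it reaches from about 0.3 to 0.875 m from the base axis. Payload 4.2 kg.
Tool frame: the origin (TCP) lies midway between the tips of the shut fingers; the grasp point (between the pads) lies 19 mm behind it; z points along the fingers, y is the line along which they close (so a half turn about z gives the same grasp; the last joint's range is limited). The gripper opens to 85 mm and grips with 20 to 120 N. Pads are 22 mm wide; open, the fingers measure 114 mm over their backs; the gripper's body (76 mm by 85 mm) begins 54 mm behind the grasp point. The pads swing forward as they close: fully open they stand 13 mm farther back than shut.
Start: joints at [-1.337, 0.32, 1.565, -0, 1.257, -0.02], TCP at [0.144, -0.557, 0.231] pointing down, gripper open.
Joint ranges: [-3.11, 3.11], [-0.84, 2.01], [0.21, 2.61], [-1.34, 4.49], [0.05, 2.63], [-2.56, 2.56]. Speed limits (rad/s): [2.57, 2.57, 3.14, 3.14, 3.14, 3.14].

### API

Orientations are given as a unit quaternion [x, y, z, w].
In Python, from plant import get_obs, vision, hand_in gives the robot as it stands. The module is installed in compiled form; this text tells all that it offers.
- The arm moves only by the shell command python3 -m handwheel 'ROWS' [FORCE]. ROWS is JSON, a list of rows, each a list of 7 numbers: the shift along the world's x, y, z normalised to -1 to 1, where 1 is 0.1 m, then the turn, a rotation vector about the world's x, y, z normalised to -1 to 1, where 1 is 360 degrees, then the opening, from 0 (shut) to 1 (fully open). In form: [[tx, ty, tz, rx, ry, rz, grip], ...]. A call has 1 to 12 rows; each row shifts and turns the commanded pose from where the row before left it; what a row does not reach is not made up. A row lasts 1/12 s, in which the tool goes at most 41.7 mm and 7.16 degrees, less where a joint would pass 70% of its speed; a pose out of reach is approached as far as the arm can. A call with a number of a shift or a turn outside -1 to 1 is refused whole. A call with a gripper value outside its range is refused whole. The fingers move at their own pace and stop on an object; FORCE is the grip in N (left out, the last holds). Time passes only in rows, so rows that do not move let the fingers close. It gives the time, the measured TCP pose, the force, the opening and the grip force at its end, in the units of the state.
- get_obs(): the state, without advancing time (a new reading comes with each control period).
- vision.snapshot(name): name is "scene" or "side" or "wrist"; returns the picture (420x560x3 uint8, blue, green, red); there is no depth.
- vision.camera_model(name): a dict with "mtx" (3x3 intrinsics, pixels), "k1" (the pictures are not rectified: a ray, as slopes to the right and down, at radius r is drawn at 1 + k1 r^2 times it, then the intrinsics apply), "R" (3x3) and "t" (3): a world point X has camera coordinates R X + t. Camera axes: x right, y down, z forward; pixel columns grow to the right and rows downward; lengths in m; the calibration is good to about 2 mm. A picture is of the moment at which its call begins: read the wrist's pose just before it. camera_model takes no time and is no camera call; for the wrist camera it gives the pose at the moment of the call.
- hand_in(): hands the job in; it is judged then, once.
The state is a dict: "clock": time; "joints": joint angles; "qd": joint speeds; "joint_efforts": joint torques, N m; "tcp_pos": TCP position; "orientation": TCP orientation; "contact_force": force on the tool from outside, world axes, zero at the start; "torque": the same for the moment, N m; "width": finger opening in m; "grip_force": force on a finger pad.
Only numpy, scipy, OpenCV 4.12 (cv2) and the standard library are available. Lean on these libraries where they do the work, as an engineer would, in place of code of your own. Each camera call takes 0.05 s, during which the arm holds its last target. There are 200 camera calls.

## Working session

There is one attempt and no reset: what is moved stays moved. The work goes in short steps, Python scripts to look and compute and a shell command to move; the robot and the scene stay as the last step left them, time stands still between calls to the robot, and variables do not carry over. Pictures are saved under pics/ and viewed, at most 10 in all, crops included, and the job is handed in when it is done.

```bash
mkdir -p pics; python3 - <<'E'
from plant import get_obs, vision
import cv2, numpy as np
o=get_obs(); print(o['tcp_pos'],o['orientation'],o['width'],o['clock'])
for n in ('scene','side'):
    cv2.imwrite(f'pics/{n}0.png',vision.snapshot(n)); m=vision.camera_model(n); print(n,np.round(m['mtx'],1).tolist(),m['k1'],np.round(-m['R'].T@m['t'],3))
E
```

```text
[ 0.14426526 -0.55611248  0.23049761] [ 9.91958837e-01  1.26557850e-01 -1.02145777e-04 -8.75709526e-04] 0.08556511283057221 0.0
scene [[446.4, 0.0, 278.2], [0.0, 446.4, 210.9], [0.0, 0.0, 1.0]] -0.04450829472029405 [1.019 0.266 0.866]
side [[465.3, 0.0, 272.2], [0.0, 465.3, 210.1], [0.0, 0.0, 1.0]] -0.0032823310282627163 [-0.056  0.669  0.938]
```

View pics/scene0.png

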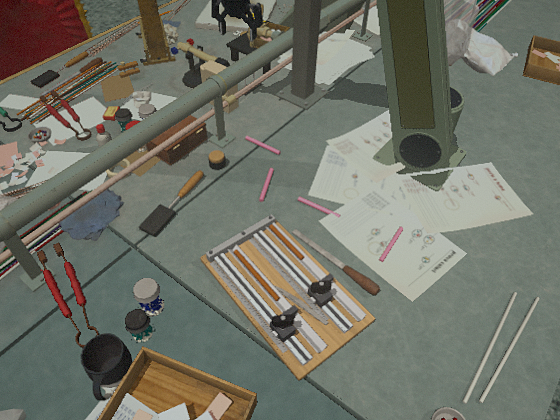

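View pics/side0.png

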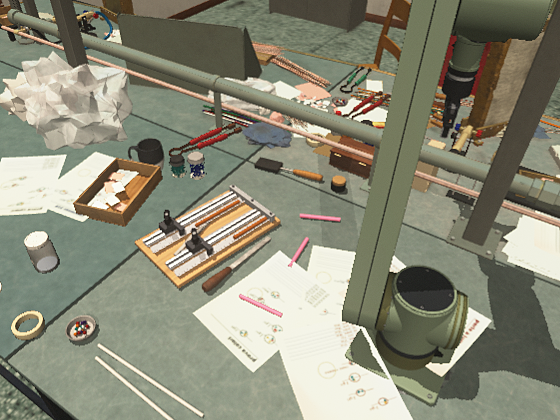

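```bash
python3 - <<'E'
import cv2
a=cv2.imread('pics/scene0.png')[205:385,190:390]; b=cv2.imread('pics/side0.png')[175:295,130:290]
cv2.imwrite('pics/sc_crop.png',cv2.resize(a,None,fx=3.333,fy=3.333,interpolation=cv2.INTER_CUBIC))
cv2.imwrite('pics/si_crop.png',cv2.resize(b,None,fx=5,fy=5,interpolation=cv2.INTER_CUBIC))
E
```

```text
(no output)
```

View pics/sc_crop.png

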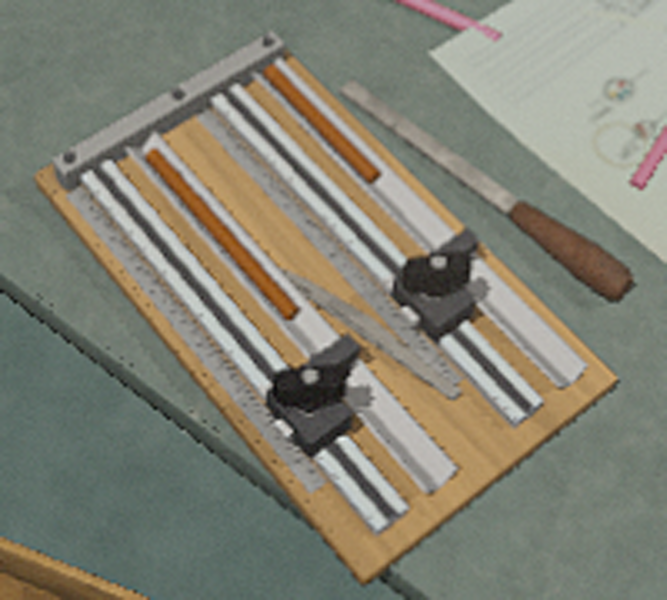

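View pics/si_crop.png

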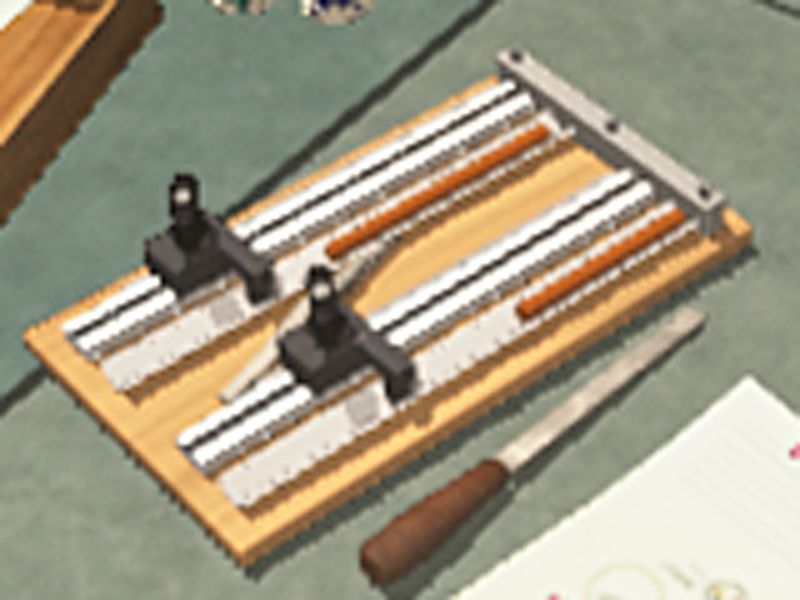

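```bash
cat > h.py <<'E'
import numpy as np, cv2
from plant import vision, get_obs
from scipy.optimize import least_squares
M={n:vision.camera_model(n) for n in('scene','side')}
def proj(m,X):
    c=np.atleast_2d(X)@np.array(m['R']).T+np.array(m['t']); s=c[:,:2]/c[:,2:]; s=s*(1+m['k1']*(s**2).sum(1,keepdims=True))
    K=np.array(m['mtx']); return s@K[:2,:2].T+K[:2,2]
def tri(obs,x0=(.4,0,.05)):
    f=lambda X:np.concatenate([proj(m,X)[0]-p for m,p in obs]); r=least_squares(f,x0); return r.x,np.abs(r.fun).max()
def onz(m,p,z,x0=(.4,0)):
    return least_squares(lambda q:proj(m,[q[0],q[1],z])[0]-p,x0).x
sc=lambda u,v:np.array([190+u/3.335,205+v/3.333])
si=lambda u,v:np.array([130+u/5,175+v/5])
def gp(q,X):
    c,s=np.cos(q[2]),np.sin(q[2]);X=np.atleast_2d(X); return np.c_[q[0]+c*X[:,0]-s*X[:,1],q[1]+s*X[:,0]+c*X[:,1],X[:,2]]
E
python3 - <<'E'
from h import *
P={'corner++':((.105,.18,.018),sc(363,571),si(28,333)),'corner-+':((-.105,.18,.018),sc(616,381),si(243,556)),'corner+-':((.105,-.18,.018),sc(38,176),None),'c--':((-.105,-.18,.018),None,si(752,230))}
T={'knobnear':(sc(438,262),si(320,287)),'knobfar':(sc(311,377),si(184,197)),'screw+':(sc(69,158),si(516,56)),'screw-':(sc(268,42),si(705,192)),'rodN0':(sc(272,70),si(678,214)),'rodN1':(sc(374,176),si(526,310)),'rodF0':(sc(152,153),si(545,130)),'rodF1':(sc(291,314),si(335,248)),'corner++':P['corner++'][1:],'corner-+':P['corner-+'][1:]}
for k,(a,b) in T.items(): X,e=tri([(M['scene'],a),(M['side'],b)]); print(k,np.round(X,4),round(e,2))
def f(q):
    r=[]
    for X,a,b in P.values():
        if a is not None:r.append(proj(M['scene'],gp(q,X))[0]-a)
        if b is not None:r.append(proj(M['side'],gp(q,X))[0]-b)
    return np.concatenate(r)
r=least_squares(f,(.5,0,0)); print('gauge',r.x,np.round(r.fun,1))
for y in(-.1,0):pass
print(get_obs()['joints'], vision.camera_model('wrist')['mtx'], vision.camera_model('wrist')['k1'])
m=vision.camera_model('wrist');print('wristcam',-np.array(m['R']).T@m['t'],m['R'])
E
```

```text
knobnear [0.577  0.0409 0.0836] 0.11
knobfar [0.6856 0.0266 0.0812] 0.07
screw+ [ 0.6411 -0.215   0.0402] 0.19
screw- [ 0.476  -0.174   0.0407] 0.06
rodN0 [ 0.4864 -0.1619  0.0275] 0.1
rodN1 [ 0.5141 -0.0503  0.0252] 0.17
rodF0 [ 0.5954 -0.1814  0.0257] 0.15
rodF1 [ 0.6339 -0.029   0.0248] 0.43
corner++ [0.737  0.1064 0.0154] 0.62
corner-+ [0.5378 0.1583 0.0102] 0.03
gauge [ 0.59435341 -0.03972977 -0.24712131] [ 0.5  2.1 -1.1 -1.   1.8 -1.6 -0.5 -1.3 -0.7 -2.1  1.2 -1.1]
[-1.33700885e+00  3.20233032e-01  1.56556496e+00  2.72424313e-05
  1.25739758e+00 -2.00037055e-02] [[300.48651336   0.         280.65433027]
 [  0.         300.48651336 208.61012783]
 [  0.           0.           1.        ]] -0.01875927190633753
wristcam [ 0.2202     -0.5364809   0.37361929] [[ 2.49956025e-01 -9.68257076e-01 -4.70098603e-04]
 [-9.21781793e-01 -2.38106965e-01  3.05979410e-01]
 [-2.96378663e-01 -7.60480689e-02 -9.52038014e-01]]
```

```bash
python3 - <<'E'
from h import *
L=np.array([[80,33],[215,83],[345,128],[400,150]],float)
c=np.polyfit(L[:,0],L[:,1],2)
for p in [(20,222),(120,160),(215,92),(270,60),(355,8)]:
    def f(q):
        s=proj(M['side'],q[:3])[0]; return np.r_[proj(M['scene'],q[:3])[0]-p, s[1]-np.polyval(c,s[0])]
    r=least_squares(f,(.5,-.3,.2)); print(p,np.round(r.x,3),proj(M['side'],r.x)[0])
print(tri([(M['scene'],(302,93)),(M['side'],(478,240))]))
print('gripper in scene/side', proj(M['scene'],[.144,-.556,.23]),proj(M['side'],[.144,-.556,.23]))
E
```

```text
(20, 222) [ 0.903 -0.418  0.242] [203.65164072  78.10975898]
(120, 160) [ 0.684 -0.4    0.248] [255.47777773  96.90088431]
(215, 92) [ 0.315 -0.494  0.177] [375.39390222 140.32643526]
(270, 60) [ 0.11  -0.47   0.188] [441.28897732 164.15730219]
(355, 8) [-0.363 -0.471  0.175] [635.13057088 234.12870531]
(array([-0.05346052, -0.46143623, -0.00894924]), np.float64(0.6149824728036037))
gripper in scene/side [[238.82581323  41.46194127]] [[442.81217738 133.25923106]]
```

```bash
python3 -m handwheel '[[0,0,0.4,0,0,0,1],[0,0,0.4,0,0,0,1],[0,0,0.4,0,0,0,1],[0,0,0.4,0,0,0,1],[0.21,0.28,0,0,0,0,1],[0.21,0.28,0,0,0,0,1],[0.21,0.28,0,0,0,0,1],[0.21,0.28,0,0,0,0,1],[0.21,0.28,0,0,0,0,1],[0.21,0.28,0,0,0,0,1],[0.21,0.28,0,0,0,0,1],[0.21,0.28,0,0,0,0,1]]'
python3 -m handwheel '[[0.21,0.28,0,0,0,0,1],[0.21,0.28,0,0,0,0,1],[0.21,0.28,0,0,0,0,1],[0.21,0.28,0,0,0,0,1],[0.21,0.28,0,0,0,0,1],[0.21,0.28,0,0,0,0,1],[0.21,0.28,0,0,0,0,1],[0.21,0.28,0,0,0,0,1],[0,0,0,0,0,0,1]]'
```

```text
clock: 1.1
tcp_pos: [0.3129, -0.3309, 0.391]
orientation: [0.992, 0.126, -0.0, -0.0]
contact_force: [1.3, -0.9, -0.5]
width: 0.0857
grip_force: 0.0
clock: 1.85
tcp_pos: [0.483, -0.1042, 0.3902]
orientation: [0.992, 0.13, 0.0, -0.002]
contact_force: [-0.2, -0.4, -0.1]
width: 0.0853
grip_force: 0.0
```

```bash
python3 -m handwheel '[[0.12,0.22,-0.23,0,0,-0.016,1],[0.12,0.22,-0.23,0,0,-0.016,1],[0.12,0.22,-0.23,0,0,-0.016,1],[0.12,0.22,-0.23,0,0,-0.016,1],[0.12,0.22,-0.23,0,0,-0.016,1],[0.12,0.22,-0.23,0,0,0,1],[0,0,0,0,0,0,1],[0,0,0,0,0,0,1],[0,0,0,0,0,0,1]]'
python3 - <<'E'
from h import *
import pickle
m=vision.camera_model('wrist'); im=vision.snapshot('wrist'); pickle.dump(m,open('w1.pkl','wb'))
cv2.imwrite('pics/w1.png',im); print(get_obs()['joints'])
print('knobnear,far', proj(m,[[.577,.0409,.0836],[.6856,.0266,.0812]]))
E
```

```text
clock: 2.6
tcp_pos: [0.5523, 0.0227, 0.2537]
orientation: [0.992, -0.124, 0.0, 0.0]
contact_force: [0.2, -0.1, 0.4]
width: 0.0857
grip_force: 0.0
[ 2.01400436e-02  2.70341429e-01  1.57657193e+00 -6.61130409e-04
  1.29322332e+00  1.84063729e+00]
knobnear,far [[257.93513459 171.07123518]
 [241.95203973  57.87736394]]
```

View pics/w1.png

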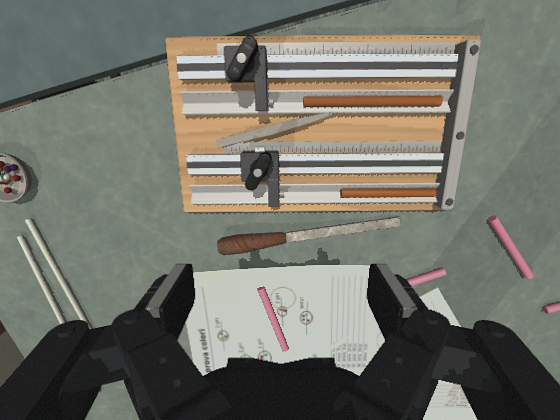

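```bash
python3 - <<'E'
import cv2
a=cv2.imread('pics/w1.png')[135:217,220:330]
cv2.imwrite('pics/w1c.png',cv2.resize(a,None,fx=7,fy=7,interpolation=cv2.INTER_CUBIC))
E
```

```text
(no output)
```

View pics/w1c.png

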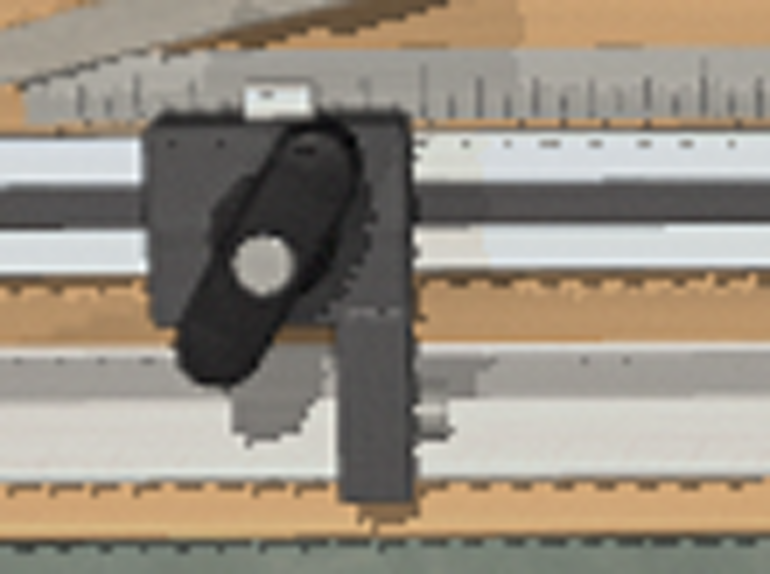

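```bash
python3 - <<'E'
from h import *
import pickle
W=pickle.load(open('w1.pkl','rb')); w=lambda u,v:np.array([220+u/7,135+v/7])
for n,o in {'knob3':[(W,w(263,265)),(M['scene'],sc(438,262)),(M['side'],si(320,287))],
 'rodN0':[(W,(437.5,192.5)),(M['scene'],sc(272,70)),(M['side'],si(678,214))],
 'rodN1':[(W,(340.5,192.5)),(M['scene'],sc(374,176)),(M['side'],si(526,310))]}.items(): print(n,tri(o))
for n,p,z in [('knob',w(263,265),.083),('e1',w(318,155),.083),('e2',w(215,360),.083),('face',w(450,417),.0265),('screw-',(449,203),.042),('screw+',(475,50),.042),('fencetopedge',(443,180),.042)]: print(n,np.round(onz(W,p,z),4))
a=onz(W,w(318,155),.083)-onz(W,w(215,360),.083);print('bar',np.linalg.norm(a),np.arctan2(a[1],a[0]))
a=onz(W,(475,50),.042)-onz(W,(449,203),.042);print('yaw',np.arctan2(a[1],a[0]))
print(get_obs()['tcp_pos'])
E
```

```text
knob3 (array([0.57578267, 0.04154296, 0.08424398]), np.float64(0.6614339950319277))
rodN0 (array([ 0.48547326, -0.16546574,  0.02803446]), np.float64(1.0872644855614908))
rodN1 (array([ 0.51478158, -0.04769699,  0.02642343]), np.float64(0.9153580881421703))
knob [0.5752 0.0419]
e1 [0.5891 0.0295]
e2 [0.5628 0.0529]
face [0.5302 0.0233]
screw- [ 0.4732 -0.1731]
screw+ [ 0.6395 -0.2153]
fencetopedge [ 0.5044 -0.1683]
bar 0.035210560223847914 -0.7293088954217373
yaw -0.24863404158696512
[0.55250471 0.02242888 0.25437733]
```

```bash
python3 -m handwheel '[[0.06,0.05,-0.3,0,0,-0.0191,0.6],[0.06,0.05,-0.3,0,0,-0.0191,0.6],[0.06,0.05,-0.3,0,0,-0.0191,0.6],[0.05,0.04,-0.3,0,0,-0.0191,0.6],[0,0,-0.2,0,0,0,0.6],[0,0,0,0,0,0,0.6],[0,0,0,0,0,0,0.6]]' 30
python3 - <<'E'
from h import *
import pickle
m=vision.camera_model('wrist'); im=vision.snapshot('wrist'); pickle.dump(m,open('w2.pkl','wb'))
cv2.imwrite('pics/w2.png',im); print(get_obs()['joints'])
print(proj(m,[[.5757,.0416,.083],[.5757,.0416,.06]]))
E
```

```text
clock: 3.23
tcp_pos: [0.5754, 0.0414, 0.114]
orientation: [0.934, -0.357, 0.0, 0.0]
contact_force: [0.0, 0.5, 0.8]
width: 0.051
grip_force: 0.0
[ 5.22834781e-02  4.18216574e-01  1.72650162e+00 -2.67045470e-04
  9.93946147e-01  2.35280219e+00]
[[280.53745276 242.34512298]
 [280.48470018 228.90409108]]
```

View pics/w2.png

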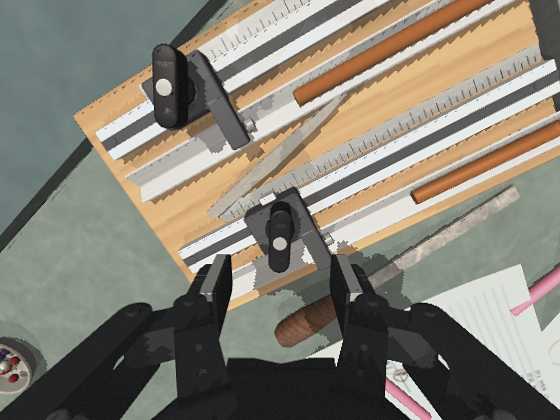

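The knob's disc is at (280,243), within a pixel of where I predicted it, and the bar lies upright between the pads. Next I go down and grip.

```bash
python3 -m handwheel '[[0,0,-0.2,0,0,0,0.6],[0,0,-0.2,0,0,0,0.6],[0,0,-0.15,0,0,0,0.6],[0,0,0,0,0,0,0.6],[0,0,0,0,0,0,0],[0,0,0,0,0,0,0],[0,0,0,0,0,0,0],[0,0,0,0,0,0,0],[0,0,0,0,0,0,0]]' 40
```

```text
clock: 4.03
tcp_pos: [0.5764, 0.0417, 0.0606]
orientation: [0.934, -0.356, 0.002, -0.0]
contact_force: [-1.5, -2.9, 5.2]
width: 0.0132
grip_force: 39.9
```

```bash
python3 -m handwheel '[[0,0,0,0,0,0.018,0],[0,0,0,0,0,0.018,0],[0,0,0,0,0,0.018,0],[0,0,0,0,0,0.018,0],[0,0,0,0,0,0.018,0],[0,0,0,0,0,0.018,0],[0,0,0,0,0,0.018,0],[0,0,0,0,0,0.018,0],[0,0,0,0,0,0.018,0],[0,0,0,0,0,0,0],[0,0,0,0,0,0,0]]'
```

```text
clock: 4.95
tcp_pos: [0.5765, 0.0423, 0.0605]
orientation: [0.99, 0.144, 0.002, 0.0]
contact_force: [-1.2, 0.1, 6.8]
width: 0.0132
grip_force: 39.9
```

```bash
python3 -m handwheel '[[-0.0243,-0.097,0,0,0,0,0],[-0.0243,-0.097,0,0,0,0,0],[-0.0243,-0.097,0,0,0,0,0],[-0.0243,-0.097,0,0,0,0,0],[-0.0243,-0.097,0,0,0,0,0],[-0.0243,-0.097,0,0,0,0,0],[0,0,0,0,0,0,0],[0,0,0,0,0,0,0]]'
python3 -m handwheel '[[-0.0122,-0.0485,0,0,0,0,0],[0,0,0,0,0,0,0],[0,0,0,0,0,0,0]]'
```

```text
clock: 5.62
tcp_pos: [0.562, -0.0167, 0.0605]
orientation: [0.99, 0.143, 0.002, 0.001]
contact_force: [-1.0, -1.9, 6.0]
width: 0.0131
grip_force: 40.1
clock: 5.87
tcp_pos: [0.5609, -0.0212, 0.0605]
orientation: [0.99, 0.143, 0.002, 0.001]
contact_force: [0.3, -2.3, 5.7]
width: 0.013
grip_force: 40.1
```

```bash
for i in 1; do 
python3 -m handwheel '[[-0.0049,-0.0194,0,0,0,0,0],[-0.0049,-0.0194,0,0,0,0,0],[0,0,0,0,0,0,0]]' | grep -E 'tcp|contact'
python3 -m handwheel '[[-0.0049,-0.0194,0,0,0,0,0],[0,0,0,0,0,0,0]]' | grep -E 'tcp|contact'
python3 -m handwheel '[[-0.0037,-0.0146,0,0,0,0,0],[0,0,0,0,0,0,0]]' | grep -E 'tcp|contact'
done
```

```text
tcp_pos: [0.5601, -0.0246, 0.0605]
contact_force: [-0.8, 0.6, 6.3]
tcp_pos: [0.5596, -0.0264, 0.0605]
contact_force: [-0.1, 0.4, 6.7]
tcp_pos: [0.5593, -0.0278, 0.0605]
contact_force: [0.6, 1.3, 5.9]
```

Travel so far is 72.2 mm, with no contact yet.

```bash

python3 -m handwheel '[[-0.0037,-0.0146,0,0,0,0,0],[0,0,0,0,0,0,0]]' | grep -E 'tcp|contact'
python3 -m handwheel '[[-0.0024,-0.0097,0,0,0,0,0],[0,0,0,0,0,0,0]]' | grep -E 'tcp|contact'
python3 -m handwheel '[[-0.0024,-0.0097,0,0,0,0,0],[0,0,0,0,0,0,0]]' | grep -E 'tcp|contact'
```

```text
tcp_pos: [0.5589, -0.0292, 0.0605]
contact_force: [-0.6, 2.2, 5.0]
tcp_pos: [0.5587, -0.0301, 0.0605]
contact_force: [-0.4, 1.5, 5.8]
tcp_pos: [0.5585, -0.0311, 0.0605]
contact_force: [0.0, 1.5, 5.3]
```

```bash

python3 -m handwheel '[[-0.0024,-0.0097,0,0,0,0,0],[0,0,0,0,0,0,0]]' | grep -E 'tcp|contact'
python3 -m handwheel '[[-0.0024,-0.0097,0,0,0,0,0],[0,0,0,0,0,0,0]]' | grep -E 'tcp|contact'
```

```text
tcp_pos: [0.5584, -0.0315, 0.0605]
contact_force: [0.4, 3.1, 4.7]
tcp_pos: [0.5583, -0.0317, 0.0605]
contact_force: [0.9, 6.6, 5.5]
```

```bash

python3 - <<'E'
from h import *
cv2.imwrite('pics/w3.png',cv2.resize(vision.snapshot('side')[175:295,130:290],None,fx=5,fy=5,interpolation=cv2.INTER_CUBIC))
E
```

```text
(no output)
```

View pics/w3.png

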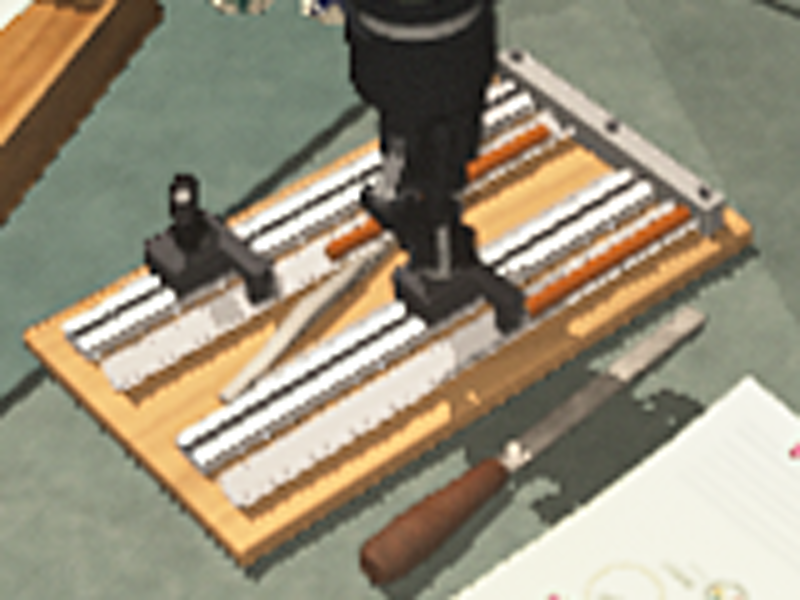

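```bash

python3 -m handwheel '[[-0.0015,-0.006,0,0,0,0,0],[0,0,0,0,0,0,0]]' | grep -E 'tcp|contact'
python3 -m handwheel '[[0,0,0,0,0,-0.018,0],[0,0,0,0,0,-0.018,0],[0,0,0,0,0,-0.018,0],[0,0,0,0,0,-0.018,0],[0,0,0,0,0,-0.018,0],[0,0,0,0,0,-0.018,0],[0,0,0,0,0,-0.018,0],[0,0,0,0,0,0,0]]'
```

```text
tcp_pos: [0.5584, -0.0317, 0.0605]
contact_force: [0.8, 9.0, 5.0]
clock: 8.17
tcp_pos: [0.5583, -0.0321, 0.0606]
orientation: [0.968, -0.252, 0.002, -0.002]
contact_force: [1.2, 6.6, 5.4]
width: 0.0133
grip_force: 40.2
```

```bash

python3 -m handwheel '[[0,0,0,0,0,-0.012,0],[0,0,0,0,0,-0.012,0],[0,0,0,0,0,-0.012,0],[0,0,0,0,0,0,0],[0,0,0,0,0,0,0]]'
python3 -c "
from plant import get_obs;o=get_obs();print(o['torque'],o['joints'])"
```

```text
clock: 8.58
tcp_pos: [0.5582, -0.0322, 0.0606]
orientation: [0.934, -0.358, 0.002, -0.002]
contact_force: [1.3, 6.9, 5.0]
width: 0.0132
grip_force: 40.2
[ 1.03840493  0.02032827 -0.05101484] [-0.07994312  0.45448147  1.83372189  0.00392021  0.84838865  2.22019384]
```

```bash

python3 -m handwheel '[[0,0,0,0,0,-0.008,0],[0,0,0,0,0,-0.008,0],[0,0,0,0,0,0,0],[0,0,0,0,0,0,0]]' | grep -E 'ori|contact'
python3 -c "
from plant import get_obs;o=get_obs();print(o['torque'],o['orientation'])"
```

```text
orientation: [0.915, -0.404, 0.002, -0.002]
contact_force: [0.3, 6.1, 5.8]
[ 0.95157245 -0.05497224 -0.08378191] [ 0.91465278 -0.40423045  0.00184322 -0.00215341]
```

```bash

python3 -m handwheel '[[0,0,0,0,0,-0.008,0],[0,0,0,0,0,-0.008,0],[0,0,0,0,0,0,0],[0,0,0,0,0,0,0]]' | grep -E 'ori|contact'
python3 -c "
from plant import get_obs;o=get_obs();print(o['torque'],o['orientation'],o['joints'][5])"
```

```text
orientation: [0.894, -0.447, 0.003, -0.002]
contact_force: [0.6, 5.4, 5.2]
[ 0.75460404 -0.21764026  1.1187934 ] [ 0.8943108  -0.44743626  0.0025777  -0.00153032] 2.4181047613374655
```

```bash

python3 -m handwheel '[[0,0,0,0,0,0,0.6],[0,0,0,0,0,0,0.6],[0,0,0,0,0,0,0.6],[0,0,0,0,0,0,0.6],[0,0,0.2,0,0,0,0.6],[0,0,0.3,0,0,0,0.6],[0,0,0.4,0,0,0,0.6],[-0.1,0.1,0.4,0,0,0,0.6],[-0.2,0.1,0.3,0,0,0,0.6],[0,0,0,0,0,0,0.6],[0,0,0,0,0,0,0.6]]'
python3 - <<'E'
from h import *
import pickle
m=vision.camera_model('wrist'); im=vision.snapshot('wrist'); pickle.dump(m,open('w4.pkl','wb'))
cv2.imwrite('pics/w4.png',im)
c=proj(m,[.5575,-.0335,.06])[0].astype(int); print(c)
x,y=max(c[0]-100,0),max(c[1]-75,0); print(x,y); cv2.imwrite('pics/w4c.png',cv2.resize(im[y:y+150,x:x+200],None,fx=4,fy=4,interpolation=cv2.INTER_CUBIC))
E
```

```text
clock: 10.17
tcp_pos: [0.5266, -0.014, 0.2197]
orientation: [0.894, -0.448, 0.002, -0.001]
contact_force: [-0.1, -0.4, 0.0]
width: 0.0513
grip_force: 0.0
[268 159]
168 84
```

View pics/w4c.png

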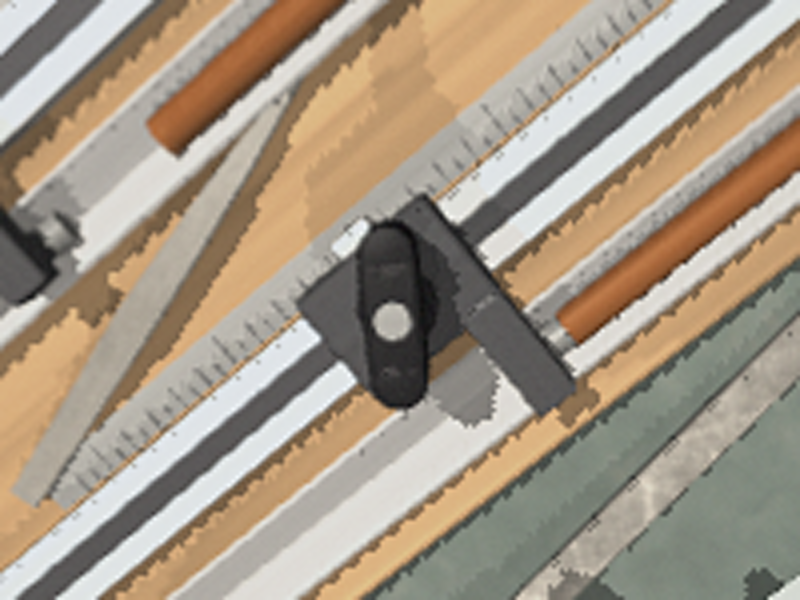

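The stop's face at (560,330) meets the rod end. I'll measure the bar angle and check the fence end.

```bash
python3 - <<'E'
from h import *
import pickle
W=pickle.load(open('w4.pkl','rb')); w=lambda u,v:np.array([168+u/4,84+v/4])
a=onz(W,w(388,240),.083)-onz(W,w(402,392),.083);print('bar yaw',np.arctan2(a[1],a[0]),'knob',onz(W,w(392,322),.083),'rodend',onz(W,w(565,325),.0265))
im=cv2.imread('pics/w4.png'); c=proj(W,[.4845,-.168,.03])[0].astype(int);print(c)
x,y=min(max(c[0]-70,0),420),max(c[1]-50,0); print(x,y); cv2.imwrite('pics/w4f.png',cv2.resize(im[y:y+105,x:x+140],None,fx=5,fy=5,interpolation=cv2.INTER_CUBIC))
E
```

```text
bar yaw -0.8529396848093841 knob [ 0.55732222 -0.0313781 ] rodend [ 0.51468382 -0.05067903]
[402  93]
332 43
```

View pics/w4f.png

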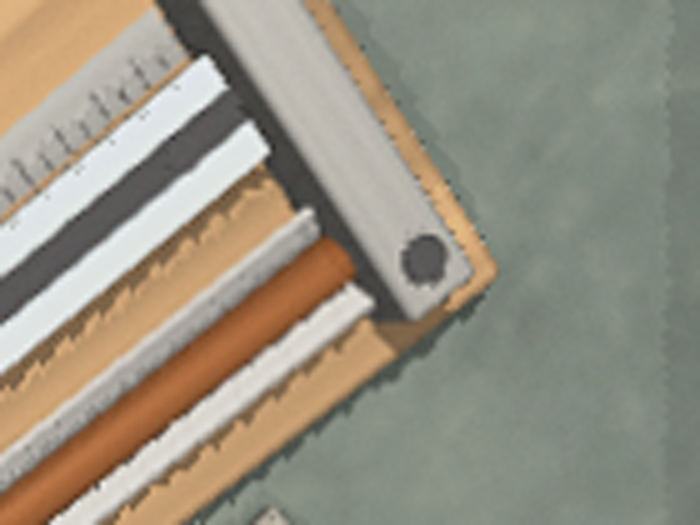

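The rod's end at (345,260) meets the dark fence face. The knob is 0.12 rad tighter than at the start, where it ran against its end stop.

```bash
python3 -c "
from plant import hand_in; print(hand_in())"
```

```text
the job is handed in; nothing more can be done
None
```

I slid the near lane's stop up until the 120 mm rod sat end to end against the fence without visible play, turned the knob tight to its end stop, left the far lane untouched, and handed the job in (no verdict was returned).

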